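Put the turbo test-bench adapters away

ROBOT

A 6-joint arm with a two-finger parallel gripper is mounted at the origin on the work surface. World frame = base frame: x ahead of the robot, y to its left, z up, the work surface at z = 0. Lengths are in m, angles in degrees, forces in N, time in s.
With the tool pointing down it reaches from about 0.3 to 0.75 m from the base axis. Payload 8.5 kg.
Tool frame: the origin (TCP) lies at the very end of the fingers, on their centre line; the grasp point (between the pads) lies 19 mm behind it (env.pinch_z is the distance from the TCP to the grasp point, in m); z points along the fingers, y is the line along which they close (so a half turn about z gives the same grasp; the last joint's range is limited). The gripper opens to 85 mm and grips with 20 to 120 N. Pads are 22 mm wide; open, the fingers measure 114 mm over their backs; the gripper's body (76 mm by 85 mm) begins 54 mm behind the grasp point. The pads swing forward as they close: fully open they stand 13 mm farther back than shut.
Start: joints at [58.768, 21.807, 74.336, -0, 83.858, -12.336], TCP at [0.178, 0.52, 0.231] pointing down, gripper open.
Joint ranges: [-178.18, 178.18], [-50.72, 133.34], [12.68, 142.11], [-81.47, 261.47], [9.98, 163.14], [-165.26, 165.26]. Speed limits (degrees/s): [136.94, 136.94, 180, 180, 180, 180].

INTERFACE

Orientations are given as a 3x3 rotation matrix whose columns are the frame's x, y, z axes.
In Python, from rig import env, viewer gives the robot as it stands.
- The arm moves only by the tool drive_tool, never from a script. Its argument "series" is a list of rows, each a list of 3 entries, a list of its own where there are three numbers: the shift along the tool's x, y, z in m, then the turn about the tool's z in degrees, then the finger opening in m, from 0 to 0.0854. A call has 1 to 20 rows; each row is the pose to reach, as a shift and turn from the pose commanded when the call began, along the tool's axes at that moment; what a row does not reach only later rows make up. A row lasts 1/10 s, in which the tool goes at most 50 mm and 8.59 degrees, less where a joint would pass 70% of its speed; a pose out of reach is approached as far as the arm can. A call with a gripper value outside its range is refused whole. The fingers move at their own pace and stop on an object; "newtons" is the grip in N (left out, the last holds). Time passes only in rows, so rows that repeat a pose let the fingers close. It gives the time, the measured TCP pose, the force, the opening and the grip force at its end, in the units of the state.
- env.observe(): the state, without advancing time (a new reading comes with each control period).
- viewer.get_image(name): name is "scene" or "top" or "wrist"; returns a dict with "img" (384x512x3 uint8, red, green, blue), "depth" (384x512 float32, m along the optical axis (not along the pixel's ray), 0 where there is no reading), "camera_matrix" (3x3 intrinsics, pixels), "distortion" ([k1, k2, p1, p2, k3] as OpenCV has them; the pictures are not rectified), "rvec" (rotation vector, rad) and "tvec" (3), from world to camera coordinates, as OpenCV has them. Camera axes: x right, y down, z forward; pixel columns grow to the right and rows downward; lengths in m; the calibration is good to about 2 mm. A picture is of the moment at which its call begins.
- env.close_job(): hands the job in; it is judged then, once.
The state is a dict: "time_s": time; "q": joint angles; "qvel": joint speeds; "joint_efforts": joint torques, N m; "position": TCP position; "tool_rot": TCP orientation; "ft_force": force on the tool from outside, world axes, zero at the start; "wrist_torque": the same for the moment, N m; "grip_width": finger opening in m; "gripper_force": force on a finger pad.
Only numpy, scipy, OpenCV 4.12 (cv2) and the standard library are available. Lean on these libraries where they do the work, as an engineer would, in place of code of your own. Each camera call takes 0.05 s, during which the arm holds its last target. There are 200 camera calls.

TASK

The turbo test is finished: put the five loose adapters back in their places. Stand the wide sleeve flange down in the big tray, the narrow sleeve flange down in the small tray and the sealing plug upright in the round recess of its nest, and thread both rings over the post to lie flat, the large ring at the bottom and the small one on top of it. Set each part down without dropping it, and leave the grease jar and the spanner where they are.

Things in the scene. Friction and masses are not known exactly. Their poses are not given: they have to be found in the camera images.
- wide_sleeve_centre (a point): the wide flanged sleeve, an open steel tube adapter standing upright on its flange, 58 mm tall: flange 64 mm across and 8 mm thick at the bottom, neck 49 mm, gripping collar 54 mm across over the top 34 mm, bore 42 mm right through; about 0.3 kg. The point is on its axis, half-way up (29 mm above its foot); z points up out of the open top
- narrow_sleeve_centre (a point): the narrow flanged sleeve, same pattern but slimmer, 64 mm tall: flange 48 mm across and 8 mm thick at the bottom, neck 33 mm, gripping collar 38 mm across over the top 34 mm, bore 27 mm; about 0.2 kg. The point is on its axis, half-way up (32 mm above its foot); z points up
- large_ring_centre (a point): the large flat steel clamping ring, lying flat: 64 mm outside, 40 mm bore, 14 mm thick, about 0.21 kg; both faces alike. The point is the centre of the ring, 7 mm above its underside; z along its axis
- small_ring_centre (a point): the small flat steel clamping ring, lying flat: 48 mm outside, 32 mm bore, 14 mm thick, about 0.11 kg; both faces alike. The point is the centre of the ring, 7 mm above its underside; z along its axis
- cone_plug_centre (a point): the sealing plug, solid aluminium, 64 mm tall, standing upright: a low cone (57 mm across at the foot, 24 mm at 24 mm height) with a round stem 24 mm across above it from 24 to 64 mm height; about 0.14 kg. The point is on its axis, half-way up (32 mm above its foot); z points up along the stem
- big_tray_floor (a point): the big grey sheet-metal tray, fixed, open and square: 94 mm outside, 86 mm inside, for the wide sleeve. The point is the centre of its inner floor, 4 mm above the bench; walls 4 mm thick rise 18 mm above the floor; x and y along its sides, z up
- small_tray_floor (a point): the small grey sheet-metal tray, fixed, open and square: 74 mm outside, 66 mm inside, for the narrow sleeve. The point is the centre of its inner floor, 4 mm above the bench; walls 4 mm thick rise 18 mm above the floor; x and y along its sides, z up
- ring_post (a point): the ring post, fixed: a round grey plastic base 104 mm across and 8 mm thick with an upright steel post 14 mm in diameter that rises 50 mm above the base and is tapered at the tip. The point is on the post's axis at the upper face of the base; z up
- plug_nest (a point): the plug nest, fixed: a square grey plastic block 104 x 104 x 22 mm with one round recess 76 mm across and 12 mm deep in its top. The point is the centre of the recess floor, 10 mm above the bench; z up
- jar: bystander: a closed jar of grease, 56 mm across and 62 mm tall, standing to one side of the work; origin at the centre of its underside. To be left alone
- spanner: bystander: a steel spanner 170 mm long lying flat at the other side of the work; origin at the middle of its underside. To be left alone
There are look-alikes about, which are no part of the job. What is shaped like the part that bears large_ring_centre but black or green is not meant.

How it is judged:
By the outcome, as a careful person would: the job done as asked, in the order asked, and still so for the second after the job is handed in, with the robot touching nothing.
It also fails if it takes over 128 s, if anything falls off the work surface, if the arm or the gripper's body presses on something with over 40 N, if the wrist force passes 120 N, or if a joint passes its speed limit or range.

## Working session

There is one attempt and no reset: what is moved stays moved. The work goes in short steps, Python scripts to look and compute and a tool call to move; the robot and the scene stay as the last step left them, time stands still between calls to the robot, and variables do not carry over. Pictures are saved under pics/ and viewed, at most 14 in all, crops included, and the job is handed in when it is done.

Besides the shell and the picture viewer there is one more tool, called after "Call:" in YAML: its name, and indented under it one key for each argument. drive_tool: Moves the arm, as the interface text tells. Its arguments: {"type":"object","properties":{"series":{"type":"array"},"newtons":{"type":"number"}},"required":["series"]}

```bash
mkdir -p pics; ls; cat > h.py <<'E'
import numpy as np, cv2
from rig import env, viewer
def shot(n,f=None):
    d=viewer.get_image(n)
    if f: cv2.imwrite('pics/'+f,d['img'][:,:,::-1])
    return d
def world(d,u,v,z=None):
    p=cv2.undistortPoints(np.array([[[u,v]]],float),d['camera_matrix'],np.array(d['distortion']))[0,0]
    R=cv2.Rodrigues(np.array(d['rvec'],float))[0];t=np.array(d['tvec'],float).ravel()
    c=-R.T@t; r=R.T@np.array([p[0],p[1],1.])
    if z is None: return c+r*d['depth'][int(round(v)),int(round(u))]
    return c+r*(z-c[2])/r[2]
def cloud(d):
    h,w=d['depth'].shape
    uv=np.stack(np.meshgrid(np.arange(w),np.arange(h)),-1).reshape(-1,1,2).astype(float)
    p=cv2.undistortPoints(uv,d['camera_matrix'],np.array(d['distortion']))[:,0]
    R=cv2.Rodrigues(np.array(d['rvec'],float))[0];t=np.array(d['tvec'],float).ravel()
    X=(np.c_[p,np.ones(len(p))]*d['depth'].reshape(-1,1)-t)@R
    X[d['depth'].ravel()==0]=np.nan
    return X.reshape(h,w,3)
E
python3 - <<'E'
from h import *
o=env.observe();print(o['position'],np.round(o['tool_rot'],3),o['grip_width'],env.pinch_z)
a=shot('top');b=shot('scene','s1.png')
cv2.imwrite('pics/t1.png',cv2.resize(a['img'][:,:,::-1],(800,600),interpolation=cv2.INTER_CUBIC))
X=cloud(a);print(np.nanmin(X[...,:2],(0,1)),np.nanmax(X[...,:2],(0,1)))
np.save('X.npy',X);np.save('I.npy',a['img'])
E
```

```text
pics
[0.1779473  0.52009945 0.23069365] [[-0.946  0.324 -0.001]
 [ 0.324  0.946 -0.001]
 [ 0.    -0.001 -1.   ]] 0.08552906932380898 0.0187
[-0.01905172 -1.11627106] [1.47585477 1.15230395]
```

View pics/t1.png

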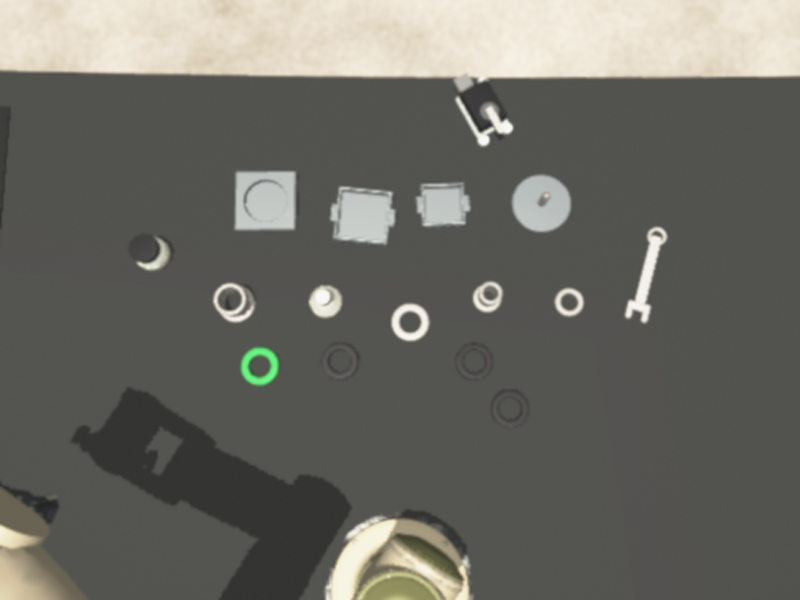

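View pics/s1.png

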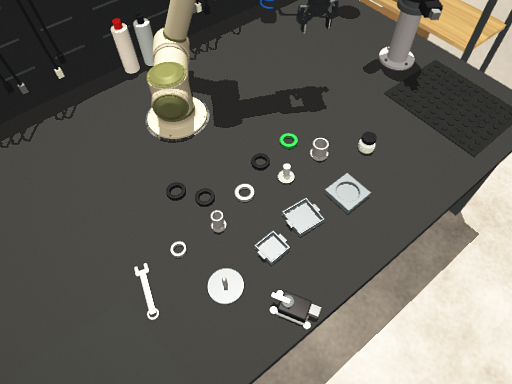

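Top view (800x600 enlargement):
- **Fixtures:** nest (265,201), big tray (362,215), small tray (443,205), post (541,203).
- **Parts:** wide sleeve (234,301), plug (325,301), large ring (410,322), narrow sleeve (488,296), small ring (569,302).
- **Bystanders:** jar (150,252), spanner (645,275).
- **Large ring candidates:** steel/white at (410,322), green at (260,366), black at (340,360), (474,361) and (509,408). The steel one fits, because black and green are excluded.

Next I measure these and take a crop to confirm.

```bash
python3 - <<'E'
from h import *
X=np.load('X.npy');I=np.load('I.npy')
P=dict(nest=(265,201),big=(362,215),small=(443,205),post=(541,203),wide=(234,301),plug=(325,301),lring=(410,322),narrow=(488,296),sring=(569,302),jar=(150,252),span=(645,275))
for n,(u,v) in P.items():
    u=int(u/1.5625);v=int(v/1.5625);r=24
    W=X[v-r:v+r,u-r:u+r].reshape(-1,3)
    W=W[(W[:,2]>.004)]
    c=np.nanmedian(W,0);W=W[np.hypot(*(W-c)[:,:2].T)<.09]
    top=W[W[:,2]>np.percentile(W[:,2],98)-.006]
    lo,hi=W.min(0),W.max(0);tl,th=top.min(0),top.max(0)
    print(n,len(W),'mid',np.round((lo+hi)/2,4)[:2],'size',np.round(hi-lo,3)[:2],'ztop',round(hi[2],4),'topmid',np.round((tl+th)/2,4)[:2],'topsz',np.round(th-tl,3)[:2])
c=cv2.resize(I[170:280,120:400,::-1],None,fx=2.8,fy=2.8,interpolation=cv2.INTER_CUBIC);cv2.imwrite('pics/c1.png',c)
E
```

```text
nest 1443 mid [0.6597 0.2477] size [0.128 0.131] ztop 0.0292 topmid [0.6541 0.2407] topsz [0.106 0.105]
big 712 mid [0.6377 0.0702] size [0.135 0.126] ztop 0.0276 topmid [0.6304 0.069 ] topsz [0.099 0.113]
small 561 mid [ 0.6559 -0.0723] size [0.135 0.131] ztop 0.0291 topmid [ 0.6515 -0.0714] topsz [0.077 0.091]
post 980 mid [ 0.6628 -0.2469] size [0.136 0.13 ] ztop 0.0634 topmid [ 0.6589 -0.2488] topsz [0.014 0.014]
wide 409 mid [0.4806 0.2952] size [0.13  0.126] ztop 0.0638 topmid [0.4742 0.2885] topsz [0.053 0.051]
plug 389 mid [0.4849 0.1336] size [0.125 0.131] ztop 0.0688 topmid [0.4796 0.1314] topsz [0.021 0.021]
lring 333 mid [ 0.4442 -0.0168] size [0.129 0.125] ztop 0.0224 topmid [ 0.4433 -0.0165] topsz [0.063 0.06 ]
narrow 296 mid [ 0.4927 -0.1522] size [0.131 0.129] ztop 0.0679 topmid [ 0.4876 -0.1498] topsz [0.037 0.037]
sring 263 mid [ 0.4828 -0.294 ] size [0.131 0.13 ] ztop 0.0195 topmid [ 0.4802 -0.2928] topsz [0.044 0.043]
jar 491 mid [0.5655 0.4437] size [0.131 0.125] ztop 0.0684 topmid [0.558  0.4357] topsz [0.046 0.05 ]
span 430 mid [ 0.531  -0.4246] size [0.132 0.128] ztop 0.016 topmid [ 0.5306 -0.4238] topsz [0.131 0.124]
```

View pics/c1.png

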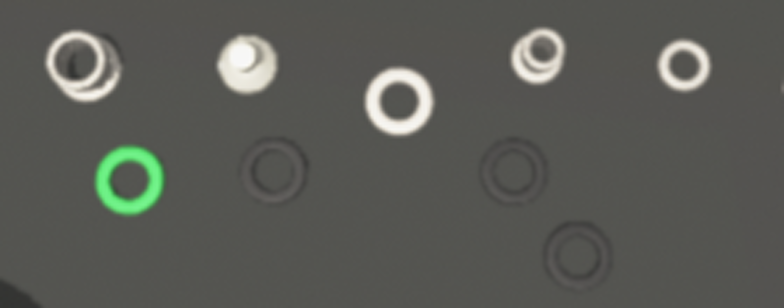

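Crop: the steel large ring is at (400,101), light and about 63 mm across. The look-alikes are green at (130,180) and black at (273,171), (514,171) and (578,255). Sizes and heights match the list, with about +5 mm of depth noise.

I'll go above the wide sleeve and turn the tool so the fingers close along world x. That makes tool x = world y, tool y = world x, and z down.

Call:
drive_tool:
  series:
    - [[-0.355,-0.123,0.03],71.1,0.07]
    - [[-0.355,-0.123,0.03],71.1,0.07]
    - [[-0.355,-0.123,0.03],71.1,0.07]
    - [[-0.355,-0.123,0.03],71.1,0.07]
    - [[-0.355,-0.123,0.03],71.1,0.07]
    - [[-0.355,-0.123,0.03],71.1,0.07]
    - [[-0.355,-0.123,0.03],71.1,0.07]
    - [[-0.355,-0.123,0.03],71.1,0.07]
    - [[-0.355,-0.123,0.03],71.1,0.07]
    - [[-0.355,-0.123,0.03],71.1,0.07]
    - [[-0.355,-0.123,0.03],71.1,0.07]
    - [[-0.355,-0.123,0.03],71.1,0.07]
    - [[-0.355,-0.123,0.03],71.1,0.07]
  newtons: 50

```text
time_s: 1.4
position: [0.4737, 0.2895, 0.2015]
tool_rot: [[-0.002, 1.0, 0.0], [1.0, 0.002, 0.0], [0.0, 0.0, -1.0]]
ft_force: [-0.4, 0.2, 0.1]
grip_width: 0.07
gripper_force: 0.0
```

```bash
cat > look.py <<'E'
from h import *
import sys
# close look: python look.py file zlo zhi : centre of points in the height band near the TCP
f,lo,hi,r=sys.argv[1],*map(float,sys.argv[2:5])
o=env.observe();p=np.array(o['position']);print('tcp',np.round(p,4),'w',round(o['grip_width'],4),'q6',round(o['q'][5],1),'t',o['time_s'])
print(np.round(o['tool_rot'],3).tolist())
d=shot('wrist',f);X=cloud(d)
for n,Y in (('wrist',X),('top',cloud(shot('top')))):
    m=(Y[...,2]>lo)&(Y[...,2]<hi)&(np.hypot(Y[...,0]-p[0],Y[...,1]-p[1])<r)
    W=Y[m]
    if len(W)>20:
        a,b=np.percentile(W,1,0),np.percentile(W,99,0);print(n,len(W),'mid',np.round((a+b)/2,4),'size',np.round(b-a,4),'mean',np.round(W.mean(0),4))
E
python3 look.py w1.png .05 .075 .05
```

```text
tcp [0.4737 0.2895 0.2015] w 0.07 q6 19.1 t 1.4
[[-0.002, 1.0, 0.0], [1.0, 0.002, 0.0], [0.0, 0.0, -1.0]]
wrist 1074 mid [0.4748 0.2918 0.0546] size [0.0518 0.0513 0.0079] mean [0.4748 0.2921 0.0564]
top 76 mid [0.4755 0.279  0.0562] size [0.0509 0.0346 0.0113] mean [0.4779 0.2747 0.0557]
```

View pics/w1.png

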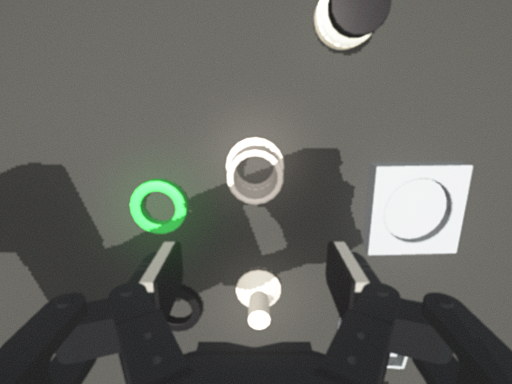

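The wrist view shows the wide sleeve at (255,170) between the fingers and the nest at right (420,210). The wrist fix of (0.475, 0.292) agrees with the top camera to about 3 mm. Now I descend and grip the collar.

Call:
drive_tool:
  series:
    - [[0.001,0.001,0.04],0,0.07]
    - [[0.001,0.001,0.08],0,0.07]
    - [[0.001,0.001,0.11],0,0.07]
    - [[0.001,0.001,0.14],0,0.07]
    - [[0.001,0.001,0.16],0,0.07]
    - [[0.001,0.001,0.175],0,0.07]
    - [[0.001,0.001,0.18],0,0.07]
    - [[0.001,0.001,0.18],0,0.07]
    - [[0.001,0.001,0.18],0,0.05]
    - [[0.001,0.001,0.18],0,0.045]
    - [[0.001,0.001,0.18],0,0.045]
    - [[0.001,0.001,0.18],0,0.045]
    - [[0.001,0.001,0.18],0,0.045]
  newtons: 50

```text
time_s: 2.8
position: [0.4757, 0.2903, 0.0225]
tool_rot: [[-0.0, 1.0, 0.002], [1.0, 0.0, 0.001], [0.001, 0.002, -1.0]]
ft_force: [-0.1, 0.8, 7.2]
grip_width: 0.052
gripper_force: 53.6
```

Call:
drive_tool:
  series:
    - [[0,0,-0.02],0,0.045]
    - [[0,0,-0.05],0,0.045]
    - [[0,0,-0.09],0,0.045]
    - [[0,0,-0.12],0,0.045]
    - [[-0.02,0.014,-0.12],0,0.045]
    - [[-0.05,0.035,-0.12],0,0.045]
    - [[-0.08,0.056,-0.12],0,0.045]
    - [[-0.11,0.077,-0.12],0,0.045]
    - [[-0.14,0.098,-0.12],0,0.045]
    - [[-0.17,0.119,-0.12],0,0.045]
    - [[-0.2,0.14,-0.12],0,0.045]
    - [[-0.215,0.15,-0.12],0,0.045]
    - [[-0.221,0.154,-0.12],0,0.045]
    - [[-0.221,0.154,-0.12],0,0.045]
    - [[-0.221,0.154,-0.12],0,0.045]

```text
time_s: 4.3
position: [0.6284, 0.0703, 0.1413]
tool_rot: [[-0.001, 1.0, -0.001], [1.0, 0.001, 0.0], [0.0, -0.001, -1.0]]
ft_force: [0.1, 0.9, -1.9]
grip_width: 0.0522
gripper_force: 53.6
```

```bash
cat > tray.py <<'E'
from h import *
import sys
# fit the fixture outline seen by the wrist: min-area rectangle of points in the height band near (x,y)
f,x,y,r,lo,hi=sys.argv[1],*map(float,sys.argv[2:])
o=env.observe();print(np.round(o['position'],4),round(o['grip_width'],4),o['ft_force'],round(o['q'][5],1))
X=cloud(shot('wrist',f));m=(np.hypot(X[...,0]-x,X[...,1]-y)<r)&(X[...,2]>lo)&(X[...,2]<hi)
W=X[m].astype(np.float32)
print(len(W),W.min(0),W.max(0),cv2.minAreaRect(np.ascontiguousarray(W[:,:2])),cv2.minEnclosingCircle(np.ascontiguousarray(W[:,:2])))
E
python3 tray.py w2.png .63 .069 .08 .012 .035
```

```text
[0.6284 0.0703 0.1413] 0.0522 [ 0.09642922  0.91250301 -1.93913673] -4.4
1922 [0.5833367  0.01452825 0.01211206] [0.6826399  0.12778413 0.02303807] ((0.6320537328720093, 0.07126449793577194), (0.11207014322280884, 0.09428755193948746), 84.61177825927734) ((0.6322544813156128, 0.07628680020570755), 0.062480684369802475)
```

View pics/w2.png

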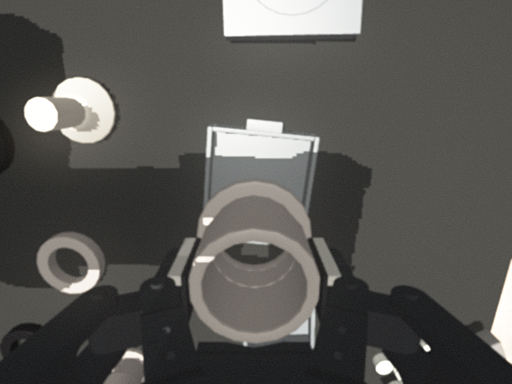

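The view shows the sleeve upright in the grip over the big tray (tray top edge about (262,130)). The tray centre fits at (0.632, 0.071), 94 mm wide as stated. I correct about 2–3 mm and lower it.

Call:
drive_tool:
  series:
    - [[0.001,0.003,0.02],0,0.045]
    - [[0.001,0.003,0.05],0,0.045]
    - [[0.001,0.003,0.075],0,0.045]
    - [[0.001,0.003,0.095],0,0.045]
    - [[0.001,0.003,0.105],0,0.045]
    - [[0.001,0.003,0.109],0,0.045]
    - [[0.001,0.003,0.111],0,0.045]
    - [[0.001,0.003,0.112],0,0.045]
    - [[0.001,0.003,0.113],0,0.045]
    - [[0.001,0.003,0.113],0,0.045]

```text
time_s: 5.35
position: [0.6323, 0.07, 0.0288]
tool_rot: [[-0.0, 1.0, 0.001], [1.0, 0.0, -0.0], [-0.0, 0.001, -1.0]]
ft_force: [0.4, 0.3, -3.1]
grip_width: 0.0521
gripper_force: 53.4
```

Call:
drive_tool:
  series:
    - [[0,0,0.001],0,0.045]
    - [[0,0,0.0015],0,0.045]
    - [[0,0,0.002],0,0.045]
    - [[0,0,0.0025],0,0.045]
    - [[0,0,0.0025],0,0.045]

```text
time_s: 5.85
position: [0.6322, 0.07, 0.0264]
tool_rot: [[-0.0, 1.0, 0.0], [1.0, 0.0, -0.0], [-0.0, 0.0, -1.0]]
ft_force: [-3.4, -0.8, 4.4]
grip_width: 0.0525
gripper_force: 54.1
```

Contact is felt (force went from -3 to +4 N). I release and move above the narrow sleeve.

Call:
drive_tool:
  series:
    - [[0,0,0],0,0.056]
    - [[0,0,0],0,0.066]
    - [[0,0,0],0,0.066]
    - [[0,0,0],0,0.066]
    - [[0,0,-0.01],0,0.066]
    - [[0,0,-0.03],0,0.066]
    - [[0,0,-0.07],0,0.066]
    - [[0,0,-0.11],0,0.066]
    - [[-0.04,-0.026,-0.15],0,0.066]
    - [[-0.08,-0.052,-0.17],0,0.06]
    - [[-0.12,-0.079,-0.17],0,0.06]
    - [[-0.16,-0.105,-0.17],0,0.06]
    - [[-0.2,-0.131,-0.17],0,0.06]
    - [[-0.22,-0.144,-0.17],0,0.06]
    - [[-0.22,-0.144,-0.17],0,0.06]
    - [[-0.22,-0.144,-0.17],0,0.06]

```text
time_s: 7.45
position: [0.4882, -0.1503, 0.1965]
tool_rot: [[0.001, 1.0, 0.001], [1.0, -0.001, -0.0], [-0.0, 0.001, -1.0]]
ft_force: [0.1, 0.4, -0.1]
grip_width: 0.0601
gripper_force: 0.0
```

```bash
python3 look.py w3.png .055 .08 .045
```

```text
tcp [ 0.4882 -0.1503  0.1965] w 0.0601 q6 -30.3 t 7.45
[[0.001, 1.0, 0.001], [1.0, -0.001, -0.0], [-0.0, 0.001, -1.0]]
wrist 742 mid [ 0.4884 -0.148   0.0599] size [0.0357 0.0361 0.0092] mean [ 0.4881 -0.1478  0.0622]
```

Call:
drive_tool:
  series:
    - [[0.001,0,0.04],0,0.06]
    - [[0.001,0,0.08],0,0.06]
    - [[0.001,0,0.11],0,0.06]
    - [[0.001,0,0.14],0,0.06]
    - [[0.001,0,0.16],0,0.06]
    - [[0.001,0,0.169],0,0.06]
    - [[0.001,0,0.17],0,0.06]
    - [[0.001,0,0.17],0,0.05]
    - [[0.001,0,0.17],0,0.04]
    - [[0.001,0,0.17],0,0.03]
    - [[0.001,0,0.17],0,0.03]
    - [[0.001,0,0.17],0,0.03]
    - [[0.001,0,0.17],0,0.03]

```text
time_s: 8.85
position: [0.4888, -0.1491, 0.0271]
tool_rot: [[-0.0, 1.0, 0.002], [1.0, 0.0, -0.001], [-0.001, 0.002, -1.0]]
ft_force: [0.0, 2.6, 6.1]
grip_width: 0.0368
gripper_force: 50.2
```

Call:
drive_tool:
  series:
    - [[0,0,-0.02],0,0.03]
    - [[0,0,-0.05],0,0.03]
    - [[0,0,-0.09],0,0.03]
    - [[0,0,-0.12],0,0.03]
    - [[0.01,0.02,-0.12],0,0.03]
    - [[0.024,0.05,-0.12],0,0.03]
    - [[0.04,0.085,-0.12],0,0.03]
    - [[0.057,0.12,-0.12],0,0.03]
    - [[0.071,0.15,-0.12],0,0.03]
    - [[0.077,0.162,-0.12],0,0.03]
    - [[0.078,0.163,-0.12],0,0.03]
    - [[0.078,0.163,-0.12],0,0.03]
    - [[0.078,0.163,-0.12],0,0.03]

```text
time_s: 10.15
position: [0.6504, -0.0715, 0.1461]
tool_rot: [[0.001, 1.0, -0.0], [1.0, -0.001, -0.0], [-0.0, -0.0, -1.0]]
ft_force: [-0.3, 0.3, -1.3]
grip_width: 0.0368
gripper_force: 50.9
```

```bash
python3 tray.py w4.png .652 -.071 .065 .012 .035
```

```text
[ 0.6504 -0.0715  0.1461] 0.0368 [-0.26388893  0.31286527 -1.34356932] -16.6
1586 [ 0.61468107 -0.10492509  0.01206861] [ 0.6915606  -0.02342537  0.02320175] ((0.6528177857398987, -0.06527530401945114), (0.07413969933986664, 0.08268489688634872), 2.639298439025879) ((0.6534713506698608, -0.06940782815217972), 0.05151061713695526)
```

View pics/w4.png

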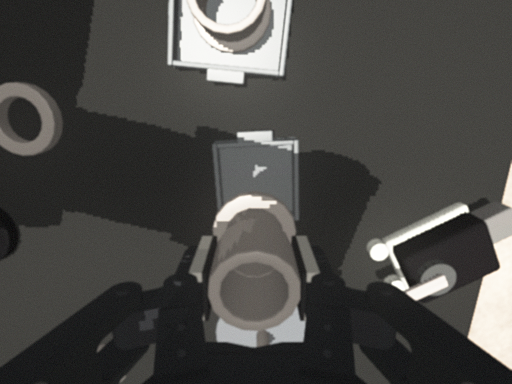

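The wide sleeve stands inside the big tray (230,20). The narrow sleeve hangs upright over the small tray (tray top edge (257,140)). Tray centre is about (0.653, -0.070).

Call:
drive_tool:
  series:
    - [[0.001,0.002,0.02],0,0.03]
    - [[0.001,0.002,0.05],0,0.03]
    - [[0.001,0.002,0.075],0,0.03]
    - [[0.001,0.002,0.095],0,0.03]
    - [[0.001,0.002,0.105],0,0.03]
    - [[0.001,0.002,0.109],0,0.03]
    - [[0.001,0.002,0.111],0,0.03]
    - [[0.001,0.002,0.112],0,0.03]
    - [[0.001,0.002,0.113],0,0.03]
    - [[0.001,0.002,0.114],0,0.03]
    - [[0.001,0.002,0.1145],0,0.03]
    - [[0.001,0.002,0.115],0,0.03]
    - [[0.001,0.002,0.115],0,0.03]

```text
time_s: 11.5
position: [0.6533, -0.07, 0.0312]
tool_rot: [[-0.0, 1.0, 0.0], [1.0, 0.0, -0.0], [-0.0, 0.0, -1.0]]
ft_force: [-0.9, 0.1, 0.9]
grip_width: 0.0368
gripper_force: 51.1
```

Call:
drive_tool:
  series:
    - [[0,0,0.0003],0,0.03]
    - [[0,0,0.0006],0,0.03]
    - [[0,0,0.0006],0,0.03]

```text
time_s: 11.8
position: [0.6533, -0.0699, 0.0311]
tool_rot: [[-0.0, 1.0, 0.001], [1.0, 0.0, -0.0], [-0.0, 0.001, -1.0]]
ft_force: [-3.2, 1.1, 6.7]
grip_width: 0.0367
gripper_force: 51.6
```

Call:
drive_tool:
  series:
    - [[0,0,0],0,0.042]
    - [[0,0,0],0,0.05]
    - [[0,0,0],0,0.05]
    - [[0,0,0],0,0.05]
    - [[0,0,-0.01],0,0.05]
    - [[0,0,-0.03],0,0.05]
    - [[0,0,-0.07],0,0.05]
    - [[0,0,-0.11],0,0.05]
    - [[0.03,-0.026,-0.15],0,0.05]
    - [[0.06,-0.052,-0.17],0,0.05]
    - [[0.09,-0.078,-0.17],0,0.05]
    - [[0.12,-0.104,-0.17],0,0.046]
    - [[0.15,-0.13,-0.17],0,0.046]
    - [[0.18,-0.156,-0.17],0,0.046]
    - [[0.2,-0.172,-0.17],0,0.046]
    - [[0.201,-0.173,-0.17],0,0.046]
    - [[0.201,-0.173,-0.17],0,0.046]

```text
time_s: 13.5
position: [0.4804, 0.1311, 0.201]
tool_rot: [[-0.001, 1.0, 0.001], [1.0, 0.001, -0.0], [-0.0, 0.001, -1.0]]
ft_force: [0.9, -0.1, -0.6]
grip_width: 0.0456
gripper_force: 0.0
```

```bash
python3 look.py w5.png .055 .08 .045
```

```text
tcp [0.4804 0.1311 0.201 ] w 0.0456 q6 1.6 t 13.5
[[-0.001, 1.0, 0.001], [1.0, 0.001, -0.0], [-0.0, 0.001, -1.0]]
wrist 518 mid [0.4793 0.135  0.0602] size [0.0222 0.0222 0.0092] mean [0.4794 0.1355 0.0628]
```

Call:
drive_tool:
  series:
    - [[0.002,-0.001,0.04],0,0.046]
    - [[0.002,-0.001,0.08],0,0.046]
    - [[0.002,-0.001,0.11],0,0.046]
    - [[0.002,-0.001,0.14],0,0.046]
    - [[0.002,-0.001,0.16],0,0.046]
    - [[0.002,-0.001,0.17],0,0.046]
    - [[0.002,-0.001,0.171],0,0.046]
    - [[0.002,-0.001,0.171],0,0.036]
    - [[0.002,-0.001,0.171],0,0.026]
    - [[0.002,-0.001,0.171],0,0.015]
    - [[0.002,-0.001,0.171],0,0.015]
    - [[0.002,-0.001,0.171],0,0.015]
    - [[0.002,-0.001,0.171],0,0.015]

```text
time_s: 14.9
position: [0.4799, 0.1329, 0.0303]
tool_rot: [[-0.0, 1.0, 0.002], [1.0, 0.0, -0.0], [-0.0, 0.002, -1.0]]
ft_force: [-0.4, 0.0, 6.4]
grip_width: 0.0233
gripper_force: 49.0
```

Call:
drive_tool:
  series:
    - [[0,0,-0.02],0,0.015]
    - [[0,0,-0.05],0,0.015]
    - [[0,0,-0.09],0,0.015]
    - [[0,0,-0.12],0,0.015]
    - [[0.012,0.02,-0.12],0,0.015]
    - [[0.031,0.05,-0.12],0,0.015]
    - [[0.05,0.08,-0.12],0,0.015]
    - [[0.068,0.11,-0.12],0,0.015]
    - [[0.087,0.14,-0.12],0,0.015]
    - [[0.102,0.165,-0.12],0,0.015]
    - [[0.108,0.174,-0.12],0,0.015]
    - [[0.108,0.174,-0.12],0,0.015]
    - [[0.108,0.174,-0.12],0,0.015]

```text
time_s: 16.2
position: [0.6525, 0.2408, 0.149]
tool_rot: [[-0.0, 1.0, -0.001], [1.0, 0.0, -0.0], [-0.0, -0.001, -1.0]]
ft_force: [-0.3, -0.5, -0.9]
grip_width: 0.0226
gripper_force: 49.3
```

```bash
python3 tray.py w6.png .654 .241 .085 .015 .035
```

```text
[0.6525 0.2408 0.149 ] 0.0226 [-0.26048034 -0.47146329 -0.91284581] 10.5
5643 [0.603805   0.19085537 0.01510397] [0.7096822  0.2971167  0.02381984] ((0.65663081407547, 0.2439776360988617), (0.10444861650466919, 0.1044808179140091), 1.0108903646469116) ((0.656741738319397, 0.24370095133781433), 0.07351060211658478)
```

View pics/w6.png

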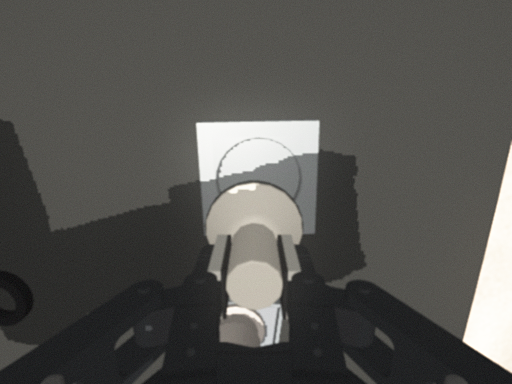

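The plug is upright over the nest recess (258,175). The nest fits at (0.656, 0.243) and 104 mm square, so I correct 2–3 mm and lower.

Call:
drive_tool:
  series:
    - [[0.002,0.003,0.02],0,0.015]
    - [[0.002,0.003,0.05],0,0.015]
    - [[0.002,0.003,0.075],0,0.015]
    - [[0.002,0.003,0.092],0,0.015]
    - [[0.002,0.003,0.1],0,0.015]
    - [[0.002,0.003,0.103],0,0.015]
    - [[0.002,0.003,0.105],0,0.015]
    - [[0.002,0.003,0.106],0,0.015]
    - [[0.002,0.003,0.107],0,0.015]
    - [[0.002,0.003,0.108],0,0.015]
    - [[0.002,0.003,0.1085],0,0.015]
    - [[0.002,0.003,0.109],0,0.015]
    - [[0.002,0.003,0.109],0,0.015]

```text
time_s: 17.55
position: [0.6562, 0.2431, 0.0405]
tool_rot: [[-0.0, 1.0, 0.0], [1.0, 0.0, 0.0], [0.0, 0.0, -1.0]]
ft_force: [-0.4, -0.4, 0.1]
grip_width: 0.0231
gripper_force: 49.7
```

Call:
drive_tool:
  series:
    - [[0,0,0.0005],0,0.015]
    - [[0,0,0.0008],0,0.015]
    - [[0,0,0.0008],0,0.015]

```text
time_s: 17.85
position: [0.6562, 0.2431, 0.0404]
tool_rot: [[-0.0, 1.0, 0.001], [1.0, 0.0, 0.0], [0.0, 0.001, -1.0]]
ft_force: [-3.1, 0.2, 6.0]
grip_width: 0.0227
gripper_force: 49.9
```

Call:
drive_tool:
  series:
    - [[0,0,0],0,0.03]
    - [[0,0,0],0,0.038]
    - [[0,0,0],0,0.038]
    - [[0,0,0],0,0.038]
    - [[0,0,-0.01],0,0.038]
    - [[0,0,-0.03],0,0.038]
    - [[0,0,-0.07],0,0.038]
    - [[0,0,-0.11],0,0.045]
    - [[-0.037,-0.03,-0.14],0,0.072]
    - [[-0.073,-0.06,-0.16],0,0.072]
    - [[-0.11,-0.09,-0.16],0,0.072]
    - [[-0.146,-0.12,-0.16],0,0.072]
    - [[-0.183,-0.15,-0.16],0,0.072]
    - [[-0.22,-0.18,-0.16],0,0.072]
    - [[-0.244,-0.2,-0.16],0,0.072]
    - [[-0.26,-0.213,-0.16],0,0.072]
    - [[-0.26,-0.213,-0.16],0,0.072]
    - [[-0.26,-0.213,-0.16],0,0.072]

```text
time_s: 19.65
position: [0.4436, -0.017, 0.2001]
tool_rot: [[0.001, 1.0, 0.001], [1.0, -0.001, -0.0], [-0.0, 0.001, -1.0]]
ft_force: [-0.5, 0.3, 0.6]
grip_width: 0.0717
gripper_force: 0.0
```

```bash
python3 look.py w7.png .008 .03 .05
```

```text
tcp [ 0.4436 -0.017   0.2001] w 0.0717 q6 -17.5 t 19.65
[[0.001, 1.0, 0.001], [1.0, -0.001, -0.0], [-0.0, 0.001, -1.0]]
wrist 1666 mid [ 0.4435 -0.0134  0.0121] size [0.0601 0.0603 0.0054] mean [ 0.4438 -0.0125  0.0129]
top 73 mid [ 0.4376 -0.0165  0.0135] size [0.036  0.0599 0.0092] mean [ 0.4361 -0.0064  0.0131]
```

View pics/w7.png

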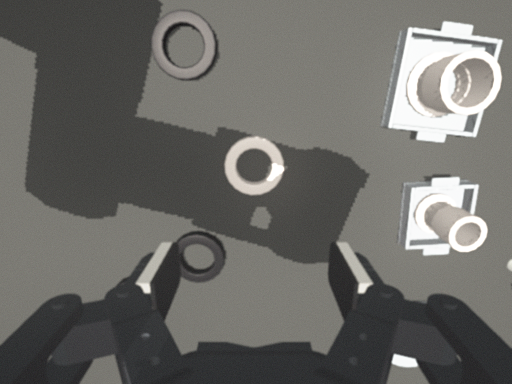

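The wrist view shows the steel ring centred at (254,166), with black look-alikes at (184,45) and (198,255). Both sleeves stand in their trays. Now I grip the ring low.

Call:
drive_tool:
  series:
    - [[0.002,0,0.04],0,0.072]
    - [[0.002,0,0.08],0,0.072]
    - [[0.002,0,0.12],0,0.072]
    - [[0.002,0,0.15],0,0.072]
    - [[0.002,0,0.175],0,0.072]
    - [[0.002,0,0.19],0,0.072]
    - [[0.002,0,0.198],0,0.072]
    - [[0.002,0,0.202],0,0.072]
    - [[0.002,0,0.202],0,0.072]
    - [[0.002,0,0.202],0,0.066]
    - [[0.002,0,0.202],0,0.058]
    - [[0.002,0,0.202],0,0.055]
    - [[0.002,0,0.202],0,0.055]
    - [[0.002,0,0.202],0,0.055]

```text
time_s: 21.15
position: [0.4437, -0.015, -0.0012]
tool_rot: [[-0.0, 1.0, 0.002], [1.0, 0.0, -0.001], [-0.001, 0.002, -1.0]]
ft_force: [-2.4, 1.5, 11.8]
grip_width: 0.0619
gripper_force: 51.3
```

Call:
drive_tool:
  series:
    - [[0,0,-0.02],0,0.055]
    - [[0,0,-0.05],0,0.055]
    - [[0,0,-0.09],0,0.055]
    - [[0,0,-0.12],0,0.055]
    - [[-0.02,0.018,-0.13],0,0.055]
    - [[-0.05,0.046,-0.13],0,0.055]
    - [[-0.08,0.074,-0.13],0,0.055]
    - [[-0.11,0.101,-0.13],0,0.055]
    - [[-0.14,0.129,-0.13],0,0.055]
    - [[-0.17,0.156,-0.13],0,0.055]
    - [[-0.2,0.184,-0.13],0,0.055]
    - [[-0.225,0.207,-0.13],0,0.055]
    - [[-0.234,0.215,-0.13],0,0.055]
    - [[-0.234,0.215,-0.13],0,0.055]
    - [[-0.234,0.215,-0.13],0,0.055]

```text
time_s: 22.65
position: [0.6577, -0.2484, 0.1274]
tool_rot: [[-0.0, 1.0, -0.001], [1.0, 0.0, 0.001], [0.001, -0.001, -1.0]]
ft_force: [-0.0, -0.0, -2.1]
grip_width: 0.062
gripper_force: 55.8
```

```bash
python3 tray.py w8.png .659 -.249 .04 .04 .075; python3 - <<'E'
from h import *
d=shot('top');X=cloud(d);m=(np.hypot(X[...,0]-.659,X[...,1]+.249)<.09);W=X[m]
for lo,hi in ((.004,.02),(.03,.075),(.1,.17)):
    V=W[(W[:,2]>lo)&(W[:,2]<hi)]
    if len(V):print(lo,len(V),V.min(0),V.max(0))
E
```

```text
[ 0.6577 -0.2484  0.1274] 0.062 [-0.04740636 -0.00725266 -2.09095047] -30.3
45 [ 0.6543684  -0.24256112  0.04009898] [ 0.66585016 -0.23885024  0.04939073] ((0.6602199077606201, -0.24053294956684113), (0.0032899591606110334, 0.011507811024785042), 86.14413452148438) ((0.660109281539917, -0.2421741783618927), 0.005853905342519283)
0.004 10 [ 0.65165768 -0.20237569  0.00407279] [ 0.72707128 -0.16265919  0.0056989 ]
```

View pics/w8.png

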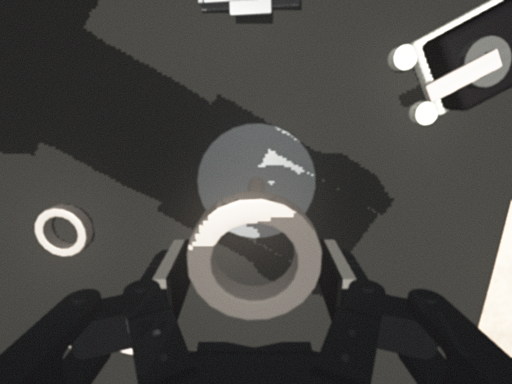

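The ring is held level at (255,258) above the base (257,180). The post foot behind it gives an axis at about (0.660, -0.248). I shift 2 mm and thread it on.

Call:
drive_tool:
  series:
    - [[0,0.002,0.02],0,0.055]
    - [[0,0.002,0.045],0,0.055]
    - [[0,0.002,0.065],0,0.055]
    - [[0,0.002,0.08],0,0.055]
    - [[0,0.002,0.093],0,0.055]
    - [[0,0.002,0.104],0,0.055]
    - [[0,0.002,0.111],0,0.055]
    - [[0,0.002,0.115],0,0.055]
    - [[0,0.002,0.117],0,0.055]
    - [[0,0.002,0.118],0,0.055]
    - [[0,0.002,0.119],0,0.055]
    - [[0,0.002,0.12],0,0.055]
    - [[0,0.002,0.12],0,0.055]

```text
time_s: 24.05
position: [0.6602, -0.249, 0.0075]
tool_rot: [[-0.0, 1.0, 0.0], [1.0, 0.0, -0.0], [-0.0, 0.0, -1.0]]
ft_force: [0.0, -0.3, -2.5]
grip_width: 0.062
gripper_force: 55.8
```

Call:
drive_tool:
  series:
    - [[0,0,0.0005],0,0.055]
    - [[0,0,0.001],0,0.055]
    - [[0,0,0.0013],0,0.055]
    - [[0,0,0.0013],0,0.055]

```text
time_s: 24.45
position: [0.6603, -0.249, 0.0071]
tool_rot: [[-0.0, 1.0, 0.001], [1.0, 0.0, -0.0], [-0.0, 0.001, -1.0]]
ft_force: [-2.5, 1.6, 5.0]
grip_width: 0.0619
gripper_force: 56.5
```

Call:
drive_tool:
  series:
    - [[0,0,0],0,0.068]
    - [[0,0,0],0,0.074]
    - [[0,0,0],0,0.074]
    - [[0,0,0],0,0.074]
    - [[0,0,-0.01],0,0.074]
    - [[0,0,-0.03],0,0.074]
    - [[0,0,-0.07],0,0.074]
    - [[0,0,-0.11],0,0.074]
    - [[-0.008,-0.03,-0.15],0,0.06]
    - [[-0.016,-0.065,-0.18],0,0.06]
    - [[-0.025,-0.1,-0.193],0,0.06]
    - [[-0.033,-0.135,-0.193],0,0.06]
    - [[-0.042,-0.17,-0.193],0,0.06]
    - [[-0.044,-0.18,-0.193],0,0.06]
    - [[-0.044,-0.18,-0.193],0,0.06]
    - [[-0.044,-0.18,-0.193],0,0.06]

```text
time_s: 26.05
position: [0.4811, -0.293, 0.1995]
tool_rot: [[-0.0, 1.0, 0.001], [1.0, 0.0, -0.0], [-0.0, 0.001, -1.0]]
ft_force: [0.5, -0.1, 0.7]
grip_width: 0.06
gripper_force: 0.0
```

```bash
python3 look.py w9.png .008 .03 .045
```

```text
tcp [ 0.4811 -0.293   0.1995] w 0.06 q6 -43.4 t 26.05
[[-0.0, 1.0, 0.001], [1.0, 0.0, -0.0], [-0.0, 0.001, -1.0]]
wrist 869 mid [ 0.4818 -0.2898  0.0117] size [0.0451 0.0453 0.0062] mean [ 0.4814 -0.2893  0.0128]
```

View pics/w9.png

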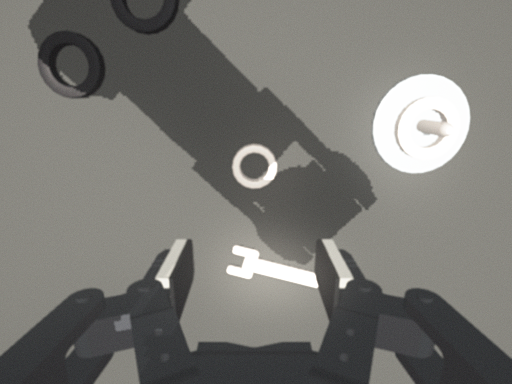

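The large ring lies flat around the post (422,125) and the small ring is at (254,166). The spanner at (270,265) is well clear. Now I grip the small ring.

Call:
drive_tool:
  series:
    - [[0.0015,0,0.04],0,0.06]
    - [[0.0015,0,0.08],0,0.06]
    - [[0.0015,0,0.12],0,0.06]
    - [[0.0015,0,0.15],0,0.06]
    - [[0.0015,0,0.175],0,0.06]
    - [[0.0015,0,0.19],0,0.06]
    - [[0.0015,0,0.196],0,0.06]
    - [[0.0015,0,0.198],0,0.06]
    - [[0.0015,0,0.198],0,0.055]
    - [[0.0015,0,0.198],0,0.045]
    - [[0.0015,0,0.198],0,0.04]
    - [[0.0015,0,0.198],0,0.04]
    - [[0.0015,0,0.198],0,0.04]
    - [[0.0015,0,0.198],0,0.04]

```text
time_s: 27.55
position: [0.4808, -0.2918, 0.0024]
tool_rot: [[-0.0, 1.0, 0.002], [1.0, 0.0, -0.001], [-0.001, 0.002, -1.0]]
ft_force: [-0.3, 1.7, 6.2]
grip_width: 0.0455
gripper_force: 50.9
```

Call:
drive_tool:
  series:
    - [[0,0,-0.02],0,0.04]
    - [[0,0,-0.05],0,0.04]
    - [[0,0,-0.09],0,0.04]
    - [[0,0,-0.12],0,0.04]
    - [[0.005,0.02,-0.13],0,0.04]
    - [[0.012,0.05,-0.13],0,0.04]
    - [[0.019,0.08,-0.13],0,0.04]
    - [[0.026,0.11,-0.13],0,0.04]
    - [[0.034,0.14,-0.13],0,0.04]
    - [[0.041,0.17,-0.13],0,0.04]
    - [[0.043,0.179,-0.13],0,0.04]
    - [[0.043,0.179,-0.13],0,0.04]
    - [[0.043,0.179,-0.13],0,0.04]

```text
time_s: 28.85
position: [0.6584, -0.2487, 0.1311]
tool_rot: [[0.0, 1.0, -0.001], [1.0, -0.0, 0.0], [0.0, -0.001, -1.0]]
ft_force: [0.3, -0.3, -1.4]
grip_width: 0.0455
gripper_force: 51.7
```

```bash
python3 tray.py w10.png .66 -.249 .02 .03 .06; python3 - <<'E'
import cv2
i=cv2.imread('pics/w10.png')[100:340,130:390];cv2.imwrite('pics/w10c.png',cv2.resize(i,None,fx=2.2,fy=2.2))
E
```

```text
[ 0.6584 -0.2487  0.1311] 0.0455 [ 0.30698254 -0.31484233 -1.41405606] -30.3
355 [ 0.65285134 -0.2509921   0.03011524] [ 0.66664296 -0.23875633  0.05933999] ((0.6599524021148682, -0.24442891776561737), (0.011313525028526783, 0.01372529286891222), 79.16976165771484) ((0.6597365140914917, -0.24566905200481415), 0.007017476484179497)
```

View pics/w10c.png

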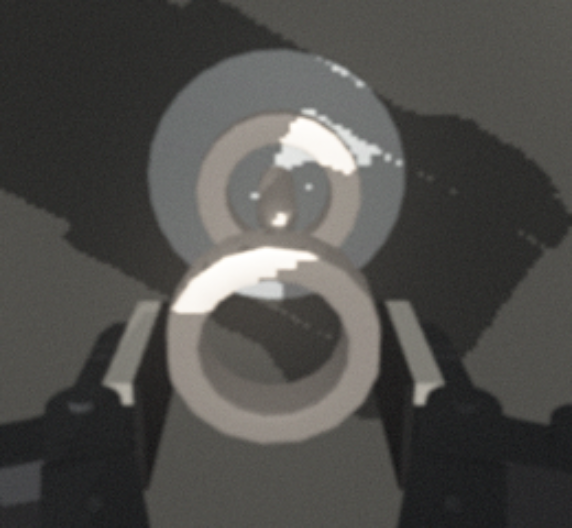

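The small ring is level, and the large ring is centred on the post with the tip at (280,215). I shift about 1.5 mm and thread it on.

Call:
drive_tool:
  series:
    - [[0.001,0.001,0.02],0,0.04]
    - [[0.001,0.001,0.045],0,0.04]
    - [[0.001,0.001,0.063],0,0.04]
    - [[0.001,0.001,0.077],0,0.04]
    - [[0.001,0.001,0.088],0,0.04]
    - [[0.001,0.001,0.096],0,0.04]
    - [[0.001,0.001,0.101],0,0.04]
    - [[0.001,0.001,0.103],0,0.04]
    - [[0.001,0.001,0.104],0,0.04]
    - [[0.001,0.001,0.105],0,0.04]
    - [[0.001,0.001,0.106],0,0.04]
    - [[0.001,0.001,0.106],0,0.04]

```text
time_s: 30.1
position: [0.6602, -0.2475, 0.0252]
tool_rot: [[-0.0, 1.0, 0.0], [1.0, 0.0, -0.0], [-0.0, 0.0, -1.0]]
ft_force: [0.1, -0.0, -0.2]
grip_width: 0.0457
gripper_force: 51.7
```

Call:
drive_tool:
  series:
    - [[0,0,0.0005],0,0.04]
    - [[0,0,0.001],0,0.04]
    - [[0,0,0.0013],0,0.04]
    - [[0,0,0.0013],0,0.04]

```text
time_s: 30.5
position: [0.6603, -0.2475, 0.0245]
tool_rot: [[-0.0, 1.0, 0.001], [1.0, 0.0, -0.0], [-0.0, 0.001, -1.0]]
ft_force: [-2.4, 0.8, 4.6]
grip_width: 0.0449
gripper_force: 52.2
```

Call:
drive_tool:
  series:
    - [[0,0,0],0,0.052]
    - [[0,0,0],0,0.06]
    - [[0,0,0],0,0.06]
    - [[0,0,0],0,0.06]
    - [[0,0,-0.01],0,0.06]
    - [[0,0,-0.03],0,0.06]
    - [[0,0,-0.07],0,0.06]
    - [[0,0,-0.11],0,0.06]
    - [[0,-0.03,-0.15],0,0.06]
    - [[0.03,-0.07,-0.19],0,0.06]
    - [[0.06,-0.11,-0.22],0,0.06]
    - [[0.09,-0.15,-0.24],0,0.06]
    - [[0.11,-0.19,-0.24],0,0.06]
    - [[0.13,-0.22,-0.24],0,0.06]
    - [[0.13,-0.25,-0.24],0,0.06]
    - [[0.13,-0.27,-0.24],0,0.06]
    - [[0.13,-0.27,-0.24],0,0.06]
    - [[0.13,-0.27,-0.24],0,0.06]
    - [[0.13,-0.27,-0.24],0,0.06]

```text
time_s: 32.4
position: [0.391, -0.1178, 0.264]
tool_rot: [[-0.0, 1.0, 0.001], [1.0, 0.0, -0.0], [-0.0, 0.001, -1.0]]
ft_force: [0.7, -0.3, 0.3]
grip_width: 0.0602
gripper_force: 0.0
```

```bash
python3 - <<'E'
from h import *
d=shot('top');X=cloud(d);I=d['img']
cv2.imwrite('pics/f1.png',cv2.resize(I[90:260,70:450,::-1],None,fx=2.1,fy=2.1,interpolation=cv2.INTER_CUBIC))
for n,(x,y),lo,hi in (('wide',(.632,.07),.05,.08),('narrow',(.653,-.07),.055,.08),('plug',(.656,.243),.06,.09),('rings',(.66,-.248),.028,.045),('jar',(.558,.4357),.055,.08)):
    W=X[(np.hypot(X[...,0]-x,X[...,1]-y)<.05)&(X[...,2]>lo)&(X[...,2]<hi)]
    if len(W):print(n,len(W),np.round((W.min(0)+W.max(0))/2,4),np.round(np.ptp(W,0),3))
E
```

```text
wide 150 [0.631  0.0697 0.0583] [0.053 0.051 0.016]
narrow 99 [ 0.6519 -0.072   0.0644] [0.037 0.035 0.016]
plug 70 [0.6545 0.2411 0.0691] [0.023 0.021 0.015]
rings 150 [ 0.6583 -0.2495  0.0356] [0.048 0.044 0.015]
jar 266 [0.5589 0.4364 0.062 ] [0.047 0.049 0.014]
```

View pics/f1.png

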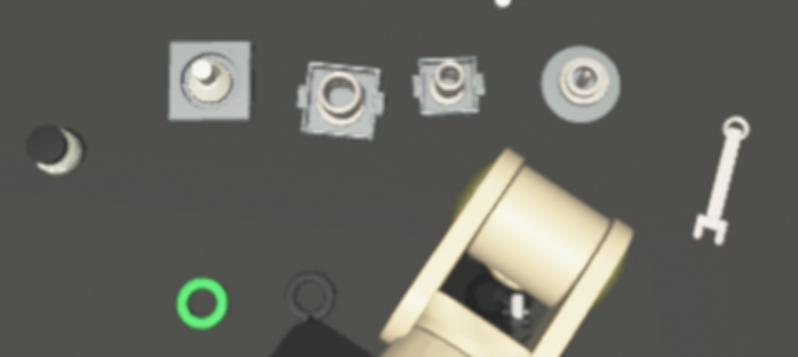

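The plug is in the nest (208,80), the sleeves are in the trays (341,98) and (449,83), and the rings are stacked on the post (583,82). The jar and spanner haven't moved. Handing in.

```bash
python3 -c "
from rig import env
print(env.close_job())"
```

```text
the job is handed in; nothing more can be done
None
```

All five adapters are back in their places, set down in the order asked without drops, and the job was handed in at about 32 s of robot time; the final top view shows the jar and spanner unmoved, but the hand-in returned no verdict.

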